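# Hold a roller bracket leaf to its hinge under the pin press

## Robot

A 6-joint arm with a two-finger parallel gripper is mounted at the origin on the work surface. World frame = base frame: x ahead of the robot, y to its left, z up, the work surface at z = 0. Lengths are in m, angles in degrees, forces in N, time in s.
With the tool pointing down it reaches from about 0.325 to 0.85 m from the base axis. Payload 15.5 kg.
Tool frame: the origin (TCP) lies at the very end of the fingers, on their centre line; the grasp point (between the pads) lies arm.grip_depth behind it (arm.grip_depth is the distance from the TCP to the grasp point, in m); z points along the fingers, y is the direction in which the jaws open and shut (so a half turn about z gives the same grasp; the last joint's range is limited). The gripper opens to 91 mm and grips with 3 to 60 N. Pads are 32 mm wide; open, the fingers measure 118 mm over their backs; the gripper's body (76 mm by 178 mm) begins 60 mm behind the grasp point.
Start: joints at [59.96, 28.281, 77.091, -0, 74.628, -5.472], TCP at [0.26, 0.568, 0.214] pointing down, gripper open.
Joint ranges: [-166.48, 166.48], [-47.26, 123.95], [12.59, 153.08], [-70.14, 250.14], [6.76, 159.57], [-176.63, 176.63]. Speed limits (degrees/s): [108.29, 108.29, 147.25, 172.46, 172.46, 172.46].

## Interface

Orientations are given as a 3x3 rotation matrix whose columns are the frame's x, y, z axes.
In Python, from rig import arm gives the robot as it stands. Calls block until the motion is done:
- arm.move_to(position, orientation): joint-space move of the TCP to a pose.
- arm.move_l(position, orientation=None, feed=0.15): straight line of the TCP; orientation=None keeps the orientation; feed is the mean speed in m/s.
- arm.move_joints(angles): joint-space move.
- arm.grip(opening): finger opening in m; the grip force is fixed at half the most; returns when the fingers have stopped.
- arm.sleep(seconds).
- arm.solve_ik(position, orientation): joint angles nearest the present ones, or None.
- arm.snapshot(name): name is "scene" or "top"; returns the picture (480x640x3 uint8, red, green, blue); there is no depth.
- arm.get_calibration(name): a dict with "intrinsics" (3x3 intrinsics, pixels), "cam_to_world" (4x4, takes a point from camera to world coordinates). Camera axes: x right, y down, z forward; pixel columns grow to the right and rows downward; lengths in m; the calibration is good to about 2 mm. A picture is of the moment at which its call begins. get_calibration takes no time and is no camera call.
A pose or a line that the arm cannot do raises arm.Unreachable and nothing moves.
- arm.sign_off(): hands the job in, once; it reports no verdict.
Readings, each from a call of its own:
- arm.current_t(): time.
- arm.current_joint_positions(): joint angles.
- arm.current_dq(): joint speeds.
- arm.current_tau(): joint torques, N m.
- arm.current_ee_pos(): TCP position.
- arm.current_tool_rot(): TCP orientation.
- arm.current_force(): force on the tool from outside, world axes, zero at the start.
- arm.current_torque(): the same for the moment, N m.
- arm.current_width(): finger opening in m.
Only numpy, scipy, OpenCV 4.12 (cv2) and the standard library are available. Lean on these libraries where they do the work, as an engineer would, in place of code of your own. Each camera call takes 0.05 s, during which the arm holds its last target. There are 200 camera calls.

## Task

Take the yellow bracket leaf out of its slotted wooden stand, keep it upright, and bring it in under the press ram so that its knuckle slips, without being forced, into the gap between the two knuckles of the fixed steel leaf and the pin holes line up. Finish while still holding it there, square and still, carried by the gripper alone and not resting on or pressing against the fixed leaf, ready for the brass pin to be pressed through. Leave the other parts on the bench where they are.

Things in the scene. Friction and masses are not known exactly. Their poses are not given: they have to be found in the camera images.
- leaf: Loose hinge leaf of a roller bracket (about 0.5 kg): a yellow plate with a bare-metal knuckle at one end. Origin: middle of the pin hole in the knuckle, half way up. z runs up along the hole, x from the hole along the plate to the round boss, y through the plate. Knuckle 28 mm outside, 40 mm tall (z = -20 to 20), hole 13 mm.
- leaf_grip (a point): Middle of the leaf's bare top edge, at leaf x = 135, z = 30 mm, above its balance point: grip here from above across the thickness. The plate is 10 mm thick (y = -5 to 5), x = 20 to 205, z = -30 to 30 mm; a neck 40 mm tall and 10 mm thick joins it to the knuckle. The top edge is free from x = 30 to 188 mm.
- leaf_boss (a point): Centre of the leaf's round bearing boss with its white insert, at leaf x = 215, z = 0: a disc of 50 mm diameter, its axis along the leaf's y, y = -14 to 14 mm.
- jamb: Fixed steel hinge leaf on a jamb block clamped in the press. Origin: on the vertical hinge axis, half way up the gap for the loose knuckle. z is up; x points out of the press's open front, the way the loose leaf extends with the hinge straight open (up to 30 degrees swung either way also has room). Fixed plate, 10 mm thick, behind the axis: x = -105 to -20, z = -54 to 54 mm.
- gap_floor (a point): On the hinge axis at the top face of the lower fixed knuckle, the floor of the gap (fixed leaf z = -24 mm). The upper fixed knuckle begins 48 mm above it, so the 40 mm loose knuckle has 4 mm of room above and below when its middle is at the fixed leaf's origin. Both fixed knuckles are 28 mm outside and 30 mm tall.
- pin_head (a point): Top of the brass hinge pin, which already stands in the upper fixed knuckle and ends inside it without reaching into the gap; fixed leaf z = 147 mm. Shank 12 mm, head 20 mm diameter. It does not move.
- jamb_top (a point): Centre of the top of the dark jamb block that carries the fixed leaf: block 75 mm (fixed leaf x = -105 to -30) by 45 mm (y = 5 to 50), down to the press bed. Fixed.
- press: Green hand press, fixed. Origin: on the ram's axis (the same line as the hinge axis) at bench level; z up, x out of its open front. Base x = -235 to 95, y = -75 to 75 mm, foot lugs to y = +-112; bed top 70 mm high. Column x = -235 to -150, y = -47 to 47, to 470 mm high. Head x = -236 to 38, y = -40 to 40 mm, 350 to 465 mm high.
- ram_nose (a point): Underside of the press ram, 320 mm above the bench on the ram's axis. Ram 30 mm square, from here through the head up to 610 mm. It stays where it is.
- lever_hub (a point): Middle of the iron lever's hub, at press x = -40, y = -60 mm, 405 mm high; hub 60 mm diameter. The lever, 19 mm thick, runs in the plane y = -60: a short ball end forward and down to x = 15 mm, 360 mm high, the long arm back and up to x = -400 mm, 680 mm high. It stays where it is.
- stand: Wooden slotted stand, fixed. Origin: centre of its underside, z up. Base 190 mm (x) by 134 mm (y), 12 mm thick; four bars along x, 120 mm long, tops 32 mm high, leave three slots 13 mm wide. The leaf stands in the middle slot on its lower edge, 12 mm above the bench, x with the stand's x, knuckle beyond the -x end; its top edge is 72 mm above the bench.
- insert1: White flanged acetal bearing insert, lying flange down: flange 56 mm diameter, 6 mm thick, barrel 47 mm, 24 mm high overall. Origin: centre of its underside. A bystander.
- insert2: Second white acetal bearing insert, the same as insert1. A bystander.
- spacer: Brass spacer ring lying flat, 42 mm outside, 27 mm inside, 14 mm high. Origin: centre of its underside. A bystander.
- grommet: Black rubber grommet lying flat, 40 mm diameter, 16 mm high. Origin: centre of its underside. A bystander.
- tube: Worn steel roller tube lying across the back of the bench between wooden wedges, 60 mm diameter, 400 mm long. Origin: its middle, on its axis; its own y runs along the tube. A bystander.
- hammer: Hammer with red handle lying flat, 260 mm long, about 30 mm high. Origin: middle of its length at bench level; its own x runs along the handle to the head. A bystander.
Things that resemble listed ones, but are neither listed nor needed, are in the scene too. There is more than one size of the stand; the one meant has the size given above.

How it is judged (in metres and radians):
On the way, in this order (a step that is already met when the one before it is completed fails the run):
1. the leaf is lifted out of its stand (z of leaf in the frame of stand above 0.085 m), for 0.1 s.
2. the leaf's knuckle is in the gap between the two fixed knuckles, under the pin (horizontal distance between leaf and jamb below 0.01 m and z of leaf in the frame of jamb between -0.0045 and 0.0045 m), for 0.2 s.
At the end, for the whole second after the job is handed in: The middle of the leaf's pin hole is within 3 mm (horizontally) of the hinge axis, its knuckle in the gap, the hole within 0.05 rad of vertical; the leaf is gripped, still (under 20 mm/s) and touches the fixed leaf with less than 3 N and the press not at all (horizontal distance between leaf and jamb below 0.003 m and angle between the z axis of leaf and the z axis of jamb, either way round below 0.05 rad and z of leaf in the frame of jamb between -0.0045 and 0.0045 m and contact force between the fingers and leaf above 3 N and contact force between leaf and jamb below 3 N and contact force between leaf and press below 0.5 N and linear speed of leaf below 0.02 m/s and angular speed of leaf below 0.1 rad/s); the arm keeps its last pose, push and grip.
It fails at once if the leaf is tipped more than 30 degrees from upright (angle between leaf's own z axis and vertical above 0.524 rad).
It fails at once if the leaf is forced against the fixed leaf, the pin or the jamb block (over 40 N) (contact force between leaf and jamb above 40 N).
It fails at once if another part on the bench is moved by more than 30 mm (distance of any of insert1, insert2, spacer, grommet, tube, hammer from where it was at the start of the episode above 0.03 m).
It also fails if it takes over 48 s, if anything falls off the work surface, if the arm or the gripper's body presses on something with over 40 N, if the wrist force passes 120 N, or if a joint passes its speed limit or range.

## Working session

There is one attempt and no reset: what is moved stays moved. The work goes in short steps, each a Python script; the robot and the scene stay as the last script left them, time stands still between calls to the robot, and variables do not carry over. Pictures are saved under pics/ and viewed, about 8 in all and at most 12, crops included, and the job is handed in when it is done.

```bash
mkdir -p pics; ls; python3 - <<'E'
from rig import arm
import cv2,numpy as np
for n in("scene","top"):
    cv2.imwrite(f"pics/{n}0.png",arm.snapshot(n)[:,:,::-1])
    c=arm.get_calibration(n);print(n,np.round(c["intrinsics"],2),np.round(c["cam_to_world"],4))
print(arm.grip_depth,arm.current_t(),arm.current_width(),np.round(arm.current_tool_rot(),3))
E
```

```text
pics
scene [[493.22   0.   317.28]
 [  0.   493.22 240.38]
 [  0.     0.     1.  ]] [[-2.7360e-01  6.8650e-01 -6.7360e-01  1.3094e+00]
 [ 9.6180e-01  1.9610e-01 -1.9080e-01  3.2370e-01]
 [ 1.1000e-03 -7.0010e-01 -7.1400e-01  1.0733e+00]
 [ 0.0000e+00  0.0000e+00  0.0000e+00  1.0000e+00]]
top [[493.84   0.   319.07]
 [  0.   493.84 241.54]
 [  0.     0.     1.  ]] [[ 0.018  -0.9942  0.1064  0.3786]
 [-0.9998 -0.0166  0.0132  0.0856]
 [-0.0113 -0.1066 -0.9942  1.4784]
 [ 0.      0.      0.      1.    ]]
0.0188 0.1 0.0909809374288354 [[-0.909  0.416 -0.001]
 [ 0.416  0.909 -0.001]
 [ 0.    -0.001 -1.   ]]
```

View pics/scene0.png

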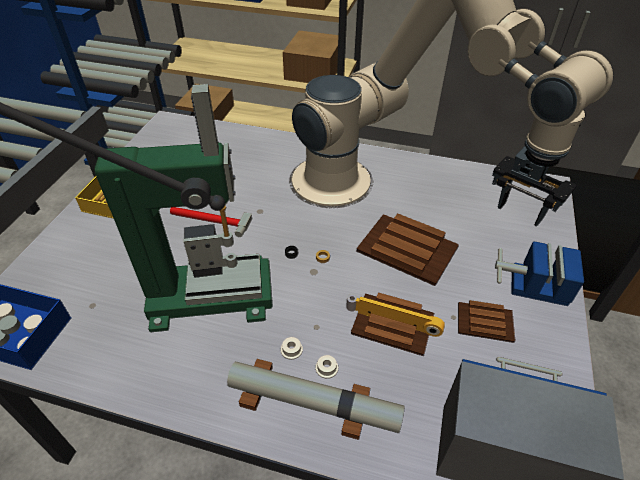

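View pics/top0.png

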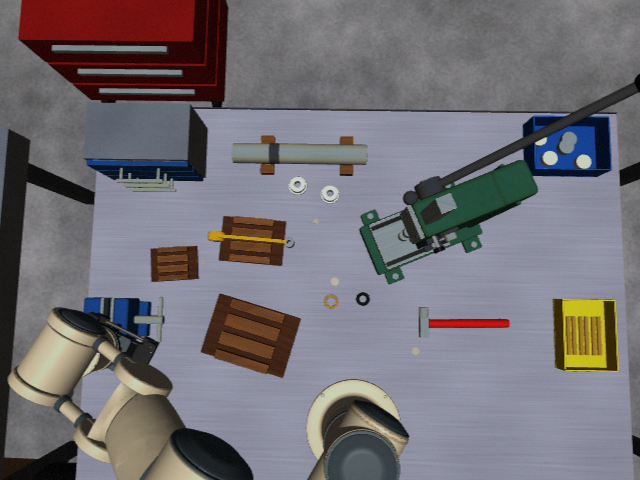

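The scene view shows the leaf at about (395,315), knuckle at (352,302) and boss at (434,327). The press is at (205,230). The top view shows the leaf at (250,239), knuckle at (290,243) and boss at (214,236), and the press bed at (395,240). Stand candidates in the top view are the large one at (250,335), the small one at (175,263) and the one holding the leaf at (252,240). The last is my choice. I'll check it in close crops.

```bash
python3 - <<'E'
import cv2,numpy as np
s=cv2.imread("pics/scene0.png");t=cv2.imread("pics/top0.png")
def crop(i,x,y,w,h,k):
    o=cv2.resize(i[y:y+h,x:x+w],None,fx=k,fy=k,interpolation=cv2.INTER_CUBIC)
    for a in range(0,w,10): cv2.line(o,(a*k,0),(a*k,6 if (x+a)%50 else 16),(0,0,255),1); 
    for a in range(0,h,10): cv2.line(o,(0,a*k),(6 if (y+a)%50 else 16,a*k),(0,0,255),1)
    return o
# leaf: top 100x50 at 8x; scene 100x... 
cv2.imwrite("pics/leaf.png",np.vstack([crop(t,200,210,100,34+6,7)[:, :700],crop(s,340,285,100,40+5,7)]))
cv2.imwrite("pics/press.png",np.hstack([crop(t,350,195,80,100,5),crop(s,175,195,80,100,5)]))
E
```

```text
(no output)
```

View pics/leaf.png

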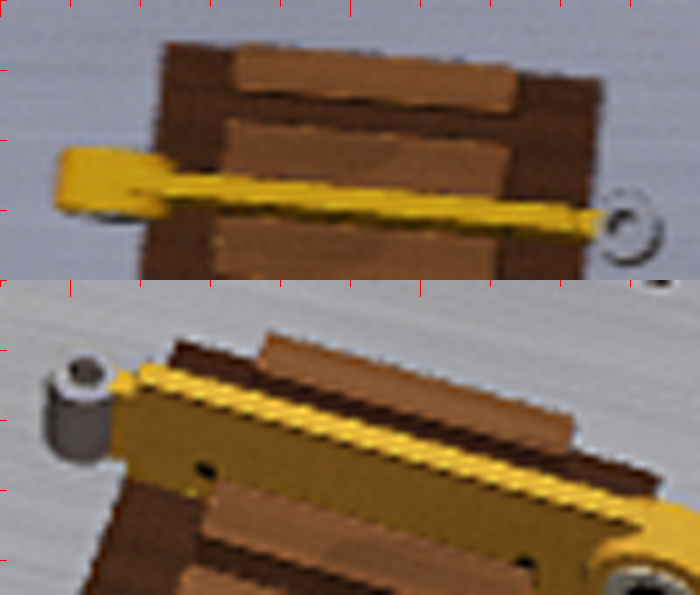

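View pics/press.png

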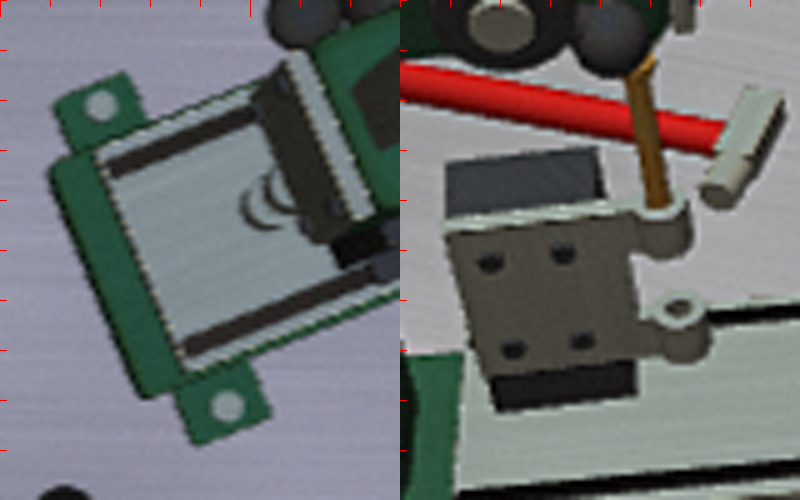

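The top crop shows the knuckle hole at about (289,242.4) and the top edge running from (223.5,236) to (285.5,240.5). The scene crop shows the hole at (351.9,298.3) and the edge from (360.6,298) to (430,318). This is the leaf with a bare knuckle in the 190 mm stand, so the choice holds. The press crop shows the lower fixed knuckle's hole at scene (230.4,256) and the upper knuckle at about (227,237). In the top view only the arcs of the knuckles show, at (398–408,230–240). I'll enlarge the jamb once.

```bash
python3 - <<'E'
import cv2,numpy as np
s=cv2.imread("pics/scene0.png");t=cv2.imread("pics/top0.png")
def crop(i,x,y,w,h,k):
    o=cv2.resize(i[y:y+h,x:x+w],None,fx=k,fy=k,interpolation=cv2.INTER_CUBIC)
    o=cv2.convertScaleAbs(o,alpha=1.3)
    for a in range(0,w,5): cv2.line(o,(a*k,0),(a*k,12),(0,0,255),1); cv2.putText(o,str(x+a),(a*k+1,10),0,.3,(0,0,255))
    for a in range(0,h,5): cv2.line(o,(0,a*k),(12,a*k),(0,0,255),1); cv2.putText(o,str(y+a),(1,a*k+10),0,.3,(0,0,255))
    return o
a=crop(s,212,200,36,75,8);b=crop(t,365,215,62,75,8)
cv2.imwrite("pics/jamb.png",np.hstack([a,b]))
E
```

```text
(no output)
```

View pics/jamb.png

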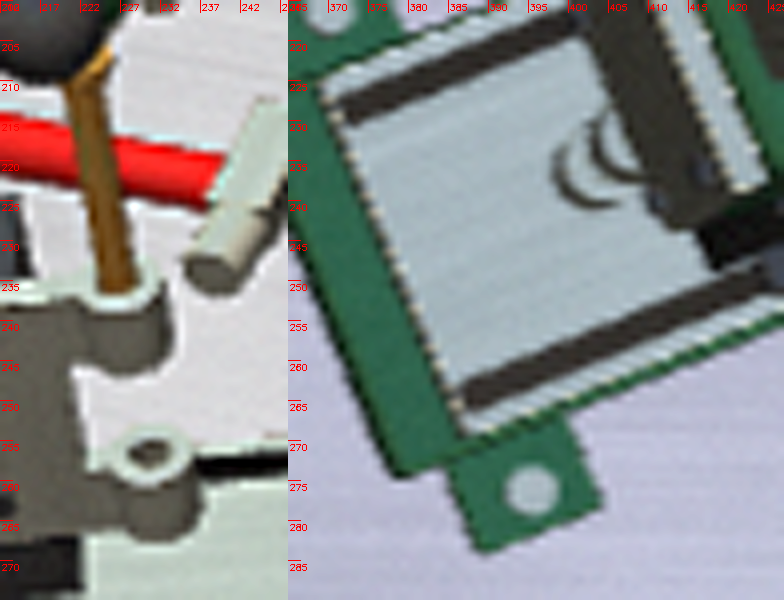

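```bash
cat > h.py <<'E'
import numpy as np
from rig import arm
from scipy.optimize import least_squares
C={n:(np.array(arm.get_calibration(n)["intrinsics"]),np.linalg.inv(np.array(arm.get_calibration(n)["cam_to_world"]))) for n in("scene","top")}
def proj(n,P):
    K,T=C[n];p=np.atleast_2d(P)@T[:3,:3].T+T[:3,3];p=p@K.T;return p[:,:2]/p[:,2:]
def tf(q,P):  # q=x,y,z,yaw
    c,s=np.cos(q[3]),np.sin(q[3]);P=np.atleast_2d(P)
    return np.c_[c*P[:,0]-s*P[:,1]+q[0],s*P[:,0]+c*P[:,1]+q[1],P[:,2]+q[2]]
A=np.linspace(0,2*np.pi,90)
def circ(z,r=.014): return np.c_[r*np.cos(A),r*np.sin(A),0*A+z]
E
python3 - <<'E'
from h import *
mm=.001
def rj(q):
    r=[]
    S=lambda n,p,uv,w=1:r.extend(w*(proj(n,tf(q,np.array(p)*mm))[0]-uv))
    S("scene",(0,0,-24),(230.3,256.2),2)
    ext=lambda n,z,ax,f,val,w=1:r.append(w*(f(proj(n,tf(q,circ(z*mm)))[:,ax])-val))
    ext("scene",-40,0,np.max,236.8);ext("scene",40,0,np.max,232.9)
    ext("scene",-54,1,np.max,267.3);ext("scene",24,1,np.max,246.3)
    ext("top",-54,0,np.min,397.6);ext("top",-54,1,np.max,240.7)
    ext("top",24,0,np.min,402.1);ext("top",24,1,np.max,237.6)
    S("scene",(-105,-5,54),(183.6,241));S("scene",(-105,-5,-54),(192.2,269.4));S("scene",(-20,-5,-54),(222.6,267))
    b=np.array([q[0],q[1],0,q[3]])
    for p,uv in (((95,75,0),(378.6,274.3)),((95,-75,0),(359.6,229))): r.extend(.7*(proj("top",tf(b,np.array(p)*mm))[0]-uv))
    return np.array(r)
f=least_squares(rj,[.4,-.1,.15,np.radians(113)],loss="soft_l1");print("jamb",np.round(f.x,4),np.degrees(f.x[3]));print(np.round(rj(f.x),1))
def line(n,q,uv):
    a,b=proj(n,tf(q,[[.03,0,.03],[.188,0,.03]]));d=(b-a)/np.linalg.norm(b-a);e=np.array(uv)-a;return d[0]*e[1]-d[1]*e[0]
def rl(p):
    q=np.array([p[0],p[1],.042,p[2]])
    r=[*(proj("top",tf(q,[0,0,.02]))[0]-(289.1,242.3)),*(proj("scene",tf(q,[0,0,.02]))[0]-(351.6,298.0))]
    r+=[line("top",q,(228.1,235.9)),line("top",q,(279.6,239.8)),line("scene",q,(362.4,298.4)),line("scene",q,(428.1,316.8))]
    return np.array(r)
g=least_squares(rl,[.45,.15,np.radians(85)]);print("leaf",np.round(g.x,4),np.degrees(g.x[2]));print(np.round(rl(g.x),2))
q=np.array([g.x[0],g.x[1],.042,g.x[2]])
print("boss end",proj("top",tf(q,[.24,0,0])),"stand ctr?",tf(q,[.135,0,.03]))
E
```

```text
jamb [ 0.5443 -0.126   0.1632  1.9897] 114.00240471965694
[-0.5 -0.  -0.5 -0.4  0.7  0.9 -1.   0.4 -1.2  0.3 -1.1 -0.6 -1.6  0.2
  1.2 -0.8 -1.1  1.  -1.8  0.6]
leaf [0.5293 0.1933 1.4998] 85.93283461526201
[-0.82 -0.97 -0.66 -0.66 -0.19  0.42  0.27  0.08]
boss end [[207.5047337  234.94225151]] stand ctr? [[0.53887634 0.32799715 0.072     ]]
```

The fits agree to about 1 px. Leaf: hole at (0.529,0.193), yaw 86°. Jamb: (0.544,-0.126,0.163), x axis at 114°. Next I check IK for both wrist variants, then grasp.

```bash
cat >> h.py <<'E'
LEAF=np.array([.5293,.1933,.042,1.4998]); JAMB=np.array([.5443,-.126,.1632,1.9897])
DG=.012 # grasp point below top edge
def tool(yaw,s):  # tool y = s * leaf y, z down
    ly=np.array([-np.sin(yaw),np.cos(yaw),0])*s;z=np.array([0,0,-1.]);return np.c_[np.cross(ly,z),ly,z]
def tcp(q): return tf(q,[.135,0,.03-DG-arm.grip_depth])[0]
E
python3 - <<'E'
from h import *
up=LEAF.copy();up[2]+=.12;pre=tf(JAMB,[.1,0,0])[0];
for s in(1,-1):
    for nm,q in(("grasp",LEAF),("up",up),("pre",[*pre,JAMB[3]]),("fin",JAMB)):
        j=arm.solve_ik(tcp(q),tool(q[3],s));print(s,nm,np.round(tcp(q),3),None if j is None else np.round(j,1))
E
```

```text
1 grasp [0.539 0.328 0.041] [  25.9   40.    85.5   -0.    54.4 -150. ]
1 up [0.539 0.328 0.161] [  25.9   31.7   79.8   -0.    68.5 -150. ]
1 pre [0.449 0.089 0.162] [  3.7  18.9 103.7  -0.   57.4 159.7]
1 fin [ 0.489 -0.003  0.162] [ -7.3  21.2  99.6  -0.   59.2 148.7]
-1 grasp [0.539 0.328 0.041] [25.9 40.  85.5 -0.  54.4 30. ]
-1 up [0.539 0.328 0.161] [25.9 31.7 79.8 -0.  68.5 30. ]
-1 pre [0.449 0.089 0.162] [  3.7  18.9 103.7  -0.   57.4 -20.3]
-1 fin [ 0.489 -0.003  0.162] [ -7.3  21.2  99.6  -0.   59.2 -31.3]
```

```bash
python3 - <<'E'
from h import *
import cv2
R=tool(LEAF[3],-1);p=tcp(LEAF)
arm.move_to(p+[0,0,.10],R)
arm.move_l(p,feed=.1)
print("F before",np.round(arm.current_force(),2),np.round(arm.current_torque(),2))
arm.grip(0.0)
print("w",arm.current_width(),"F",np.round(arm.current_force(),2),np.round(arm.current_torque(),2),arm.current_t())
arm.move_l(p+[0,0,.01],feed=.05)
print("F",np.round(arm.current_force(),2),np.round(arm.current_torque(),2),arm.current_width())
arm.move_l(p+[0,0,.14],feed=.15);arm.sleep(.2)
print("F",np.round(arm.current_force(),2),np.round(arm.current_torque(),2),arm.current_width(),arm.current_ee_pos(),arm.current_t())
s=arm.snapshot("scene")[:,:,::-1];t=arm.snapshot("top")[:,:,::-1]
cv2.imwrite("pics/s1.png",s);cv2.imwrite("pics/t1.png",t)
q=LEAF.copy();q[2]+=.14;print(proj("scene",tf(q,[[0,0,.02],[.215,-.014,0]])),proj("top",tf(q,[[0,0,.02],[.24,0,0]])))
cv2.imwrite("pics/lift.png",np.hstack([cv2.resize(s[200:350,330:480],(400,400)),cv2.resize(t[170:320,180:330],(400,400))]))
E
```

```text
F before [ 0.24 -1.03  0.18] [-0.07  0.05  0.03]
w 0.00998539031271719 F [-0.28 -0.02 -0.35] [-0.06  0.07  0.09] 3.8583
F [-0.89 -0.36 -3.67] [-0.1   0.07  0.03] 0.009884439303603132
F [ 0.6  -0.06 -3.25] [-0.11  0.03 -0.05] 0.00969923296637936 [0.5385304  0.32777616 0.18033985] 5.425
[[353.86711999 260.96090264]
 [441.76150763 295.05198577]] [[284.3515815  235.58079314]
 [195.07895508 228.6221339 ]]
```

View pics/lift.png

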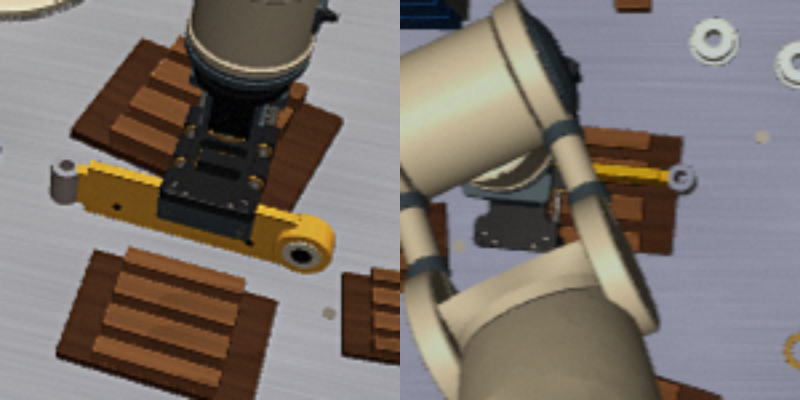

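The leaf hangs upright in the grip, with its hole at scene (354.9,261.7) and top (286,236.6), within about 1.5 px of the prediction. Next it goes in front of the gap.

```bash
cat >> h.py <<'E'
def go(q,feed=.1,joint=False):
    (arm.move_to if joint else lambda p,R:arm.move_l(p,R,feed=feed))(tcp(q),tool(q[3],-1))
def off(dx,dy=0,dz=0): return np.array([*tf(JAMB,[dx,dy,dz])[0],JAMB[3]])
def crop(i,x,y,w,h,k):
    import cv2
    o=cv2.resize(i[y:y+h,x:x+w],None,fx=k,fy=k,interpolation=cv2.INTER_CUBIC);o=cv2.convertScaleAbs(o,alpha=1.3)
    for a in range(0,w,5): cv2.line(o,(a*k,0),(a*k,12),(0,0,255),1); cv2.putText(o,str(x+a),(a*k+1,10),0,.3,(0,0,255))
    for a in range(0,h,5): cv2.line(o,(0,a*k),(12,a*k),(0,0,255),1); cv2.putText(o,str(y+a),(1,a*k+10),0,.3,(0,0,255))
    return o
E
python3 - <<'E'
from h import *
import cv2
go(off(.13,0,.02),joint=True)
go(off(.045),feed=.1);arm.sleep(.3)
print("F",np.round(arm.current_force(),2),np.round(arm.current_torque(),2),arm.current_t(),arm.current_ee_pos()-tcp(off(.045)))
s=arm.snapshot("scene")[:,:,::-1];t=arm.snapshot("top")[:,:,::-1]
cv2.imwrite("pics/s2.png",s);cv2.imwrite("pics/t2.png",t)
q=off(.045);print(proj("scene",tf(q,[[0,0,.02]])),proj("top",tf(q,[[0,0,.02]])),[ (proj("scene",tf(q,circ(-.02)))[:,1].max(),proj("scene",tf(q,circ(0)))[:,0].max())])
cv2.imwrite("pics/pre.png",np.hstack([crop(s,212,220,50,60,8),crop(t,375,210,50,60,8)]))
E
```

```text
F [-0.9   0.05 -4.36] [-0.1   0.04  0.03] 7.7833 [-3.88853830e-05  2.70491646e-04  1.23741000e-04]
[[245.86628781 242.46877425]] [[390.35851682 239.41266019]] [(np.float64(257.3129624217136), np.float64(252.19218193509303))]
```

View pics/pre.png

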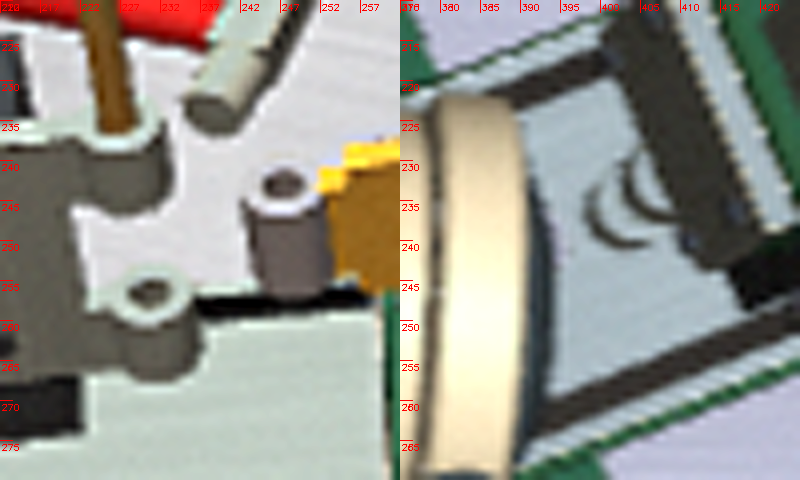

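In the scene crop the loose hole is at (247.2,242.7), and the floor hole is at (230.4,256.1). After subtracting each one's fit bias, the loose leaf is about +0.6 px to the right and its height looks near right. The wrist hides the knuckle in the top view, so depth and height stay coupled. I'll enter gently while watching force, then feel the floor and ceiling with light touches to fix z.

```bash
cat >> h.py <<'E'
W=np.array([.00035,-.00125,0]) # world correction
def at(dx,dz,w=W): q=off(dx,0,dz);q[:3]+=w;return q
def F(n=4):
    r=[]
    for _ in range(n): arm.sleep(.03);r.append(arm.current_force())
    return np.mean(r,0)
E
python3 - <<'E'
from h import *
import cv2
go(at(.045,.0015),feed=.05);arm.sleep(.3);F0=F(8);print("F0",np.round(F0,2))
ok=True
for x in np.arange(.035,-.001,-.005):
    go(at(x,.0015),feed=.04);d=F()-F0
    print(round(x,3),np.round(d,2))
    if np.linalg.norm(d)>4: ok=False;go(at(x+.006,.0015),feed=.04);break
if ok:
    res={}
    for sg in(-1,1):
        z=.0015
        while abs(z-.0015)<.0075:
            z+=sg*.0004;go(at(0,z),feed=.02);d=F(3)-F0
            if abs(d[2])>2: break
        print("contact",sg,round(z,5),np.round(d,2),arm.current_ee_pos()[2]-tcp(at(0,0))[2]);res[sg]=z
        go(at(0,.0015),feed=.01)
    zc=(res[1]+res[-1])/2;print("zc",zc);go(at(0,zc),feed=.01);arm.sleep(.3);print(np.round(F()-F0,2))
print(arm.current_t())
s=arm.snapshot("scene")[:,:,::-1];t=arm.snapshot("top")[:,:,::-1]
cv2.imwrite("pics/s3.png",s);cv2.imwrite("pics/t3.png",t)
cv2.imwrite("pics/in.png",np.hstack([crop(s,205,220,50,60,8),crop(t,375,210,50,60,8)]))
E
```

```text
F0 [ 0.21  0.33 -4.23]
0.035 [-0.22 -0.51  0.14]
0.03 [-0.48 -0.25  0.25]
0.025 [-0.74 -0.13  0.15]
0.02 [-0.02 -0.2  -0.05]
0.015 [-0.4  -0.11 -0.27]
0.01 [-0.37 -0.39  0.26]
0.005 [-0.46 -0.29  0.29]
0.0 [-0.36 -0.41 -0.14]
contact -1 -0.0025 [-1.02  0.89  3.33] -0.0024232845806154146
contact 1 0.0063 [ 0.34 -1.16 -3.47] 0.006228608203637381
zc 0.0019000000000000009
[-0.54 -0.51 -0.4 ]
21.6583
```

View pics/in.png

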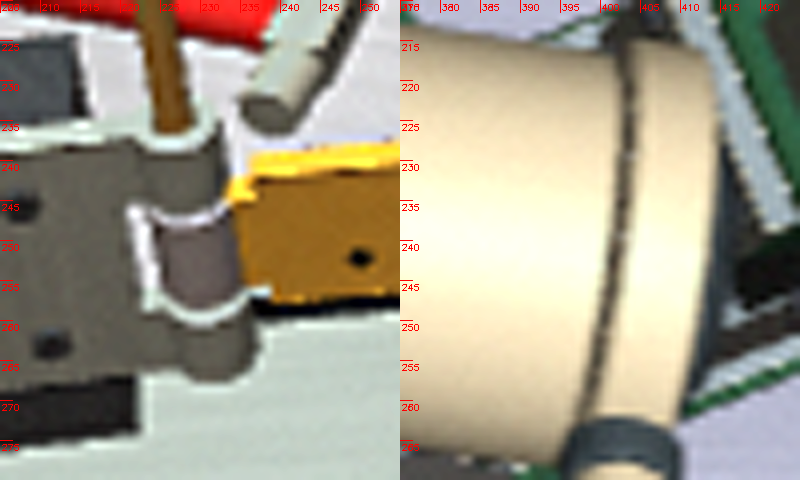

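The leaf entered without contact, and the touches were 8.8 mm apart against 8 mm expected plus step overshoot, so it is now centred in height. The three knuckles look in line: the left edge of the loose one is at u≈224.5, and its bottom is at v≈258.4. I'll take one overlay check for the last millimetre.

```bash
python3 - <<'E'
from h import *
import cv2
s=cv2.imread("pics/s3.png");x0,y0,w,h,k=212,226,40,46,13
o=cv2.resize(s[y0:y0+h,x0:x0+w],None,fx=k,fy=k,interpolation=cv2.INTER_CUBIC);o=cv2.convertScaleAbs(o,alpha=1.5)
o2=o.copy()
sh=np.array([.4,-.3])
for z,c in((-.054,(0,255,0)),(-.024,(0,255,0)),(.024,(0,255,0)),(.054,(0,255,0)),(.02,(0,0,255)),(-.02,(0,0,255))):
    p=proj("scene",tf(JAMB,circ(z)))+sh
    cv2.polylines(o,[np.round((p-[x0,y0]+.5)*k-.5).astype(int)],True,c,1)
cv2.imwrite("pics/ov.png",cv2.resize(np.hstack([o,o2[:,100:380]]),(800,598)))
E
```

```text
(no output)
```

View pics/ov.png

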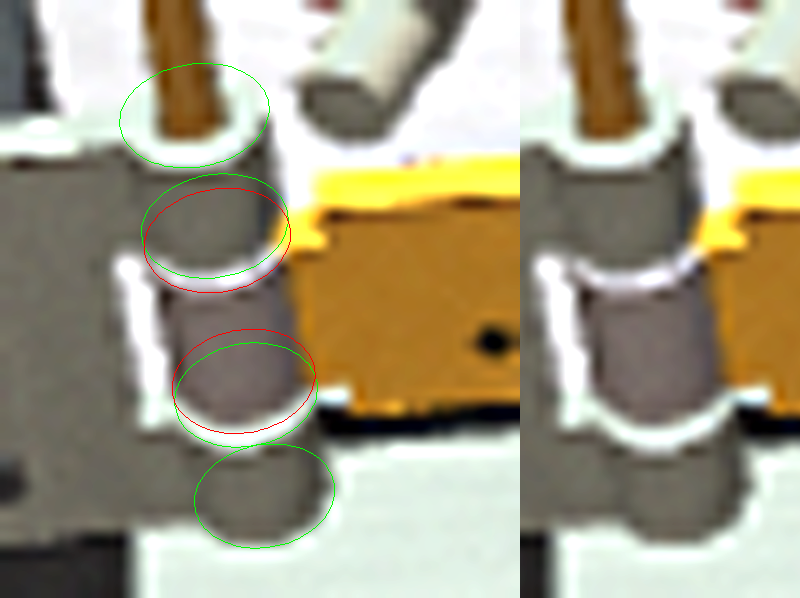

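The overlay puts the loose knuckle within about 0.5 mm sideways and 0.6 mm in depth of the line through the fixed knuckles. White gaps show above and below it. I'll check that it is still and free, then hand in.

```bash
python3 - <<'E'
from h import *
arm.sleep(.3);print(np.round(F(6),2),arm.current_width(),np.abs(arm.current_dq()).max(),arm.current_ee_pos()-tcp(at(0,.0019)),arm.current_t())
print(arm.sign_off())
E
```

```text
[ 0.21 -0.05 -4.55] 0.009944485792768782 0.1319780945853686 [-3.67063587e-05  3.85936710e-06 -2.32205033e-05] 22.2583
the job is handed in; nothing more can be done
None
```

I gripped the yellow leaf by its top edge, lifted it upright out of the 190 mm stand and brought its knuckle into the gap between the fixed knuckles. I handed the job in at 22.3 s with the gripper still holding it there; `sign_off()` reports no verdict.

- **Height:** I found the middle of the gap by touching its floor and ceiling lightly, at about 3.4 N each. The touches were 8.8 mm apart, against 8 mm expected plus up to 0.8 mm from the 0.4 mm steps. They put the leaf's centre 1.9 mm higher than my camera estimate, and I used the touch result.
- **Alignment:** In the scene camera the loose knuckle lines up with the fixed ones to about 0.5 mm sideways and 0.6 mm in depth. I put the uncertainty at about 1 mm, within the 3 mm allowed.
- **Holding still:** At the end only the leaf's weight showed on the wrist (about 4.5 N). The finger opening was 9.9 mm on the 10 mm plate, and the arm was within 0.05 mm of its target.

**Not confirmed:** The wrist hid the knuckle from the top camera, so the depth figure rests on the scene camera and the touched height. Before the leaf went in, rough top-camera readings disagreed with the scene camera by a few millimetres in depth, and I could not recheck them. I judged the leaf's tilt only from the pictures and from the touch spread, which allows for a slip of under about 0.01 rad.

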